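# Check the large terracotta pot with the infrared thermometer

## Task

Pick up the white infrared thermometer from the cork mat and aim it, held level, at the middle of the belly of the larger of the two lidded terracotta pots, with its round nose about 7 cm from the clay, and keep it still there for two seconds. Then lay it back flat on the middle of the cork mat, screen side up, and let go. Do not push either pot.

Things in the scene. Friction and masses are not known exactly. Their poses are not given: they have to be found in the camera images.
- thermometer: Loose infrared thermometer, 130 mm long, 100 g: white body 30 wide, 30 high (x -65 to +30 mm), dark screen on top at the rear; ahead of it a grey round nozzle 25 across, its end (the nose) at x = +65, z = 15 mm. Origin: centre of the underside, halfway along the 130 mm. x points forward (where it aims), y left, z up (screen side). Lies on the mat. Grip across the 30 mm, near x = -10 mm.
- large_pot_belly (a point): Aiming point of the larger pot: on its upright axis, 60 mm above the tiles, level with the widest part of its belly (wall 65 mm from the axis). The pot: loose, 0.9 kg, round terracotta with fitted lid and knob, 130 mm across, 150 mm high, alike all round. It and the small pot may swap places; on the robot's side of both the tiles are clear for 20 cm.
- small_pot: The smaller pot, a bystander: loose, the same shape and clay as the larger, 91 mm across and 105 mm high over its knob. Origin: the centre of its underside; z is up.
- cork_mat: Fixed cork mat, 180 mm (its x) by 170 mm (its y), 5 mm thick, lying on the tiles at any slight yaw. Origin: the centre of its underside; its top is 5 mm above. z is up.
Mind the look-alikes: they are no part of the job. Of the things shaped like the thermometer, the white one is meant.

How it is judged:
By the outcome, as a careful person would: the job done as asked, in the order asked, and still so for the second after the job is handed in, with the robot touching nothing.
It also fails if it takes over 58 s, if anything falls off the work surface, if the arm or the gripper's body presses on something with over 40 N, if the wrist force passes 120 N, or if a joint passes its speed limit or range.

## Robot

A 7-joint arm with a two-finger parallel gripper is mounted at the origin on the work surface. World frame = base frame: x ahead of the robot, y to its left, z up, the work surface at z = 0. Lengths are in m, angles in degrees, forces in N, time in s.
With the tool pointing down it reaches from about 0.425 to 1.025 m from the base axis. Payload 3.6 kg.
Tool frame: the origin (TCP) lies on the centre line of the jaws, within the pads' length; the fingertips stand arm.tcp_to_tips ahead of it and the grasp point (between the pads) is the TCP (arm.tcp_to_tips is the distance from the TCP to the fingertips, in m); x points along the fingers, y is the direction in which the jaws open and shut, and the axes are right-handed (so a half turn about x gives the same grasp; the last joint's range is limited). The gripper opens to 85 mm and grips with 20 to 120 N. Pads are 22 mm wide; open, the fingers measure 114 mm over their backs; the gripper's body (76 mm by 85 mm) begins 54 mm behind the grasp point. The pads swing forward as they close: fully open they stand 13 mm farther back than shut.
Start: joints at [-71.648, 33.873, 2.773, 92.16, -1.908, 54.013, -1.931], TCP at [0.292, 0.664, 0.25] pointing down, gripper open.
Joint ranges: [-153.93, 153.93], [-27.13, 128.08], [-72.61, 78.16], [10.71, 143.7], [-87.88, 267.88], [4.46, 118.87], [-176.78, 176.78]. Speed limits (degrees/s): [147.25, 147.25, 180, 180, 180, 180, 180].

## Interface

Orientations are given as a 3x3 rotation matrix whose columns are the frame's x, y, z axes.
In Python, from cell import arm gives the robot as it stands.
- The arm moves only by the tool jog_arm, never from a script. Its argument "commands" is text: rows parted by semicolons, each of 6 numbers parted by spaces: the shift along the tool's x, y, z in mm, then the turn, a rotation vector about the tool's x, y, z in degrees. In form: dx dy dz wx wy wz; .... A call has 1 to 5 rows; each row shifts and turns the commanded pose from where the row before left it, along the tool's axes as they then stand; what a row does not reach is not made up. A row lasts 1/10 s, in which the tool goes at most 50 mm and 8.59 degrees, less where a joint would pass 70% of its speed; a pose out of reach is approached as far as the arm can. A call is refused whole if a number of a shift passes 50 or a number of a turn 8.59, either way. A call with a gripper value outside its range is refused whole. "fingers" is the opening, from 0 (shut) to 1 (fully open), set as the call begins (left out, the last holds). The fingers move at their own pace and stop on an object; "squeeze" is the grip in N (left out, the last holds). Time passes only in rows, so rows that do not move let the fingers close. It gives the time, the measured TCP pose, the force and the opening at its end, in the units of the state.
- arm.read_state(): the state, without advancing time (a new reading comes with each control period).
- arm.grab_frame(name): name is "scene" or "top" or "wrist"; returns the picture (384x512x3 uint8, red, green, blue); there is no depth.
- arm.camera_model(name): a dict with "vfov" (degrees; the focal length in pixels is half the picture's height over the tangent of half this angle, whatever the lens; pixels are square), "cx", "cy" (the principal point, pixels), "cam_to_world" (4x4, takes a point from camera to world coordinates); the wrist camera has in their place "hand_eye" (4x4, takes a point from camera to tool coordinates, whose origin is the TCP and whose axes are the tool frame's). Camera axes: x right, y down, z forward; pixel columns grow to the right and rows downward; lengths in m; the calibration is good to about 2 mm. The wrist camera is an equidistant fisheye: a pixel r from the principal point sees the ray r / f radians off the axis. A picture is of the moment at which its call begins: read the wrist's pose just before it. camera_model takes no time and is no camera call.
- arm.hand_in(): hands the job in, once; it reports no verdict.
Trained networks look in the newest picture that a camera, given by its name, has taken for a name from the list of things; names that differ only in an ending like _2 or _b are one class to them, and where a whole thing is asked for, a point or a joint stands for the part that bears it (a point fixed in the world has none). Each returns a list of dicts, best first, with "score" (0 to 1); they miss things now and then, are a little off and sometimes report something else, mostly with a low value. They report only what shows in the picture. A call takes as long as a camera call. They do not tell look-alikes from the thing itself.
- arm.recognise(camera, query): "bbox" ([left, top, width, height] in pixels, round what is visible of it).
- arm.place_of(camera, query): "pixel" ([column, row] in pixels: a listed point, or the origin of a listed thing).
The state is a dict: "time_s": time; "joint_positions": joint angles; "joint_velocities": joint speeds; "joint_torque": joint torques, N m; "tool_pos": TCP position; "tool_rot": TCP orientation; "ft_force": force on the tool from outside, world axes, zero at the start; "moment": the same for the moment, N m; "width": opening from 0.0 (shut) to 1.0 (fully open).
Only numpy, scipy, OpenCV 4.12 (cv2) and the standard library are available. Lean on these libraries where they do the work, as an engineer would, in place of code of your own. Each camera call takes 0.05 s, during which the arm holds its last target. There are 200 camera calls.

## Working session

There is one attempt and no reset: what is moved stays moved. The work goes in short steps, Python scripts to look and compute and a tool call to move; the robot and the scene stay as the last step left them, time stands still between calls to the robot, and variables do not carry over. Pictures are saved under pics/ and viewed, about 8 in all and at most 12, crops included, and the job is handed in when it is done.

Besides the shell and the picture viewer there is one more tool, called after "Call:" in YAML: its name, and indented under it one key for each argument. jog_arm: Moves the arm, as the interface text tells. Its arguments: {"type":"object","properties":{"commands":{"type":"string"},"fingers":{"type":"number"},"squeeze":{"type":"number"}},"required":["commands"]}

```bash
ls; mkdir -p pics
cat > h.py <<'E'
import numpy as np, cv2
from cell import arm
def ray(cam,px):
    m=arm.camera_model(cam); f=192/np.tan(np.radians(m["vfov"]/2))
    u=(px[0]-m["cx"])/f; v=(px[1]-m["cy"])/f
    if cam=="wrist":
        r=np.hypot(u,v); s=np.sin(r)/r if r>1e-9 else 1
        d=np.array([u*s,v*s,np.cos(r)])
        st=arm.read_state(); T=np.eye(4); T[:3,:3]=st["tool_rot"]; T[:3,3]=st["tool_pos"]
        M=T@np.array(m["hand_eye"])
    else:
        d=np.array([u,v,1.]); M=np.array(m["cam_to_world"])
    return M[:3,3],M[:3,:3]@d
def at_z(cam,px,z):
    o,d=ray(cam,px); return o+d*(z-o[2])/d[2]
def save(img,name): cv2.imwrite("pics/"+name,cv2.cvtColor(img,cv2.COLOR_RGB2BGR))
E
python3 - <<'E'
from h import *
st=arm.read_state(); print(st["time_s"],st["tool_pos"],st["tool_rot"],st["width"],arm.tcp_to_tips)
a=arm.grab_frame("scene"); b=arm.grab_frame("top")
save(a,"s0.png"); save(b,"t0.png")
for c in ("scene","top"):
    print(c,arm.camera_model(c))
    for q,z in (("thermometer",.005),("large_pot_belly",.06),("small_pot",0),("cork_mat",0)):
        for r in arm.place_of(c,q)[:4]: print(c,q,np.round(r["pixel"],1),round(r["score"],2),at_z(c,r["pixel"],z).round(3))
E
```

```text
pics
0.0 [0.29117824 0.66309703 0.24914784] [[-7.75579954e-04  4.02003420e-01  9.15637837e-01]
 [-2.07636816e-03  9.15635491e-01 -4.02004149e-01]
 [-9.99997544e-01 -2.21298761e-03  1.24558567e-04]] 1.0041928163564597 0.019
scene {'vfov': 54.723705145404146, 'cx': 247.8843433772031, 'cy': 189.34961113643737, 'cam_to_world': array([[-0.85213099,  0.37497086, -0.36506113,  0.78997334],
       [ 0.52329908,  0.61793091, -0.58678741,  0.49875365],
       [ 0.00555438, -0.69105589, -0.72277998,  0.75393332],
       [ 0.        ,  0.        ,  0.        ,  1.        ]])}
scene thermometer [306.6 250.1] 0.95 [0.397 0.138 0.005]
scene thermometer [153.3 152.3] 0.85 [ 0.578 -0.395  0.005]
scene thermometer [207.5 127.7] 0.83 [ 0.378 -0.42   0.005]
scene thermometer [234.6 170.7] 0.71 [ 0.405 -0.194  0.005]
scene cork_mat [274.2 381.1] 0.69 [0.628 0.338 0.   ]
top {'vfov': 51.74650040854735, 'cx': 256.5677928999921, 'cy': 188.97613327182094, 'cam_to_world': array([[-0.02029371, -0.99361349,  0.11099731,  0.31691319],
       [-0.99974562,  0.02126014,  0.00753008, -0.03219453],
       [-0.00984181, -0.11081626, -0.99379218,  1.26259389],
       [ 0.        ,  0.        ,  0.        ,  1.        ]])}
top thermometer [207.8 211.3] 0.88 [0.389 0.134 0.005]
top thermometer [352.3 273.4] 0.82 [ 0.186 -0.315  0.005]
top thermometer [313.  202.7] 0.78 [ 0.41  -0.201  0.005]
top thermometer [380.5 214.1] 0.78 [ 0.369 -0.413  0.005]
top large_pot_belly [248.1 122. ] 0.87 [ 0.662 -0.001  0.06 ]
top small_pot [146.9 138.1] 0.89 [0.633 0.332 0.   ]
top cork_mat [316.3 204.3] 0.82 [ 0.405 -0.212  0.   ]
```

View pics/s0.png

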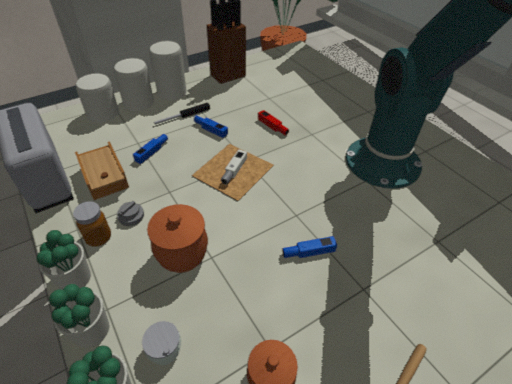

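View pics/t0.png

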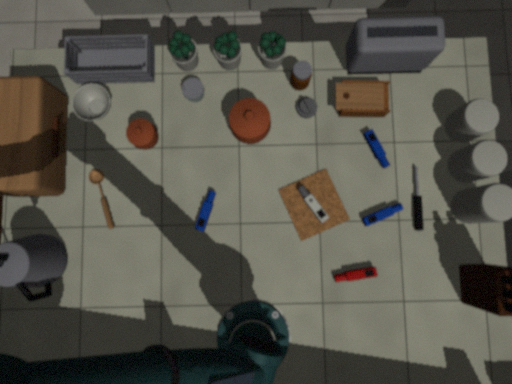

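The white thermometer (scene 234,170; top 313,203) lies on the cork mat with its grey nozzle toward +x+y. The look-alikes are blue (scene 307,250; 153,152; 208,126) and red (272,122), none of them on the mat. The white one on the mat fits the description. The larger pot is at top (249,120) and the small pot at (142,134). I'll set out and confirm with a wrist crop once I'm above the mat.

Call:
jog_arm:
  commands: "0 -28 37 0 0 0; 0 -28 37 0 0 0; 0 -28 37 0 0 0; 0 -28 37 0 0 0; 0 -28 37 0 0 0"
  fingers: 1

```text
time_s: 1.0
tool_pos: [0.4054, 0.4597, 0.2506]
tool_rot: [[0.001, 0.402, 0.916], [0.0, 0.916, -0.402], [-1.0, 0.001, 0.0]]
ft_force: [1.5, 0.1, -0.3]
width: 1.004
```

Call:
jog_arm:
  commands: "0 -28 37 0 0 0; 0 -28 37 0 0 0; 0 -28 37 0 0 0; 0 -28 37 0 0 0; 0 -43 13 0 0 0"

```text
time_s: 1.5
tool_pos: [0.4941, 0.253, 0.2511]
tool_rot: [[0.005, 0.405, 0.914], [0.002, 0.914, -0.405], [-1.0, 0.004, 0.004]]
ft_force: [0.2, -0.9, 0.4]
width: 1.001
```

Call:
jog_arm:
  commands: "0 -43 13 0 0 0; 0 -43 13 0 0 0; 0 -43 13 0 0 0; 0 -43 13 0 0 0; 0 -43 13 0 0 0"

```text
time_s: 2.0
tool_pos: [0.4626, 0.0299, 0.2507]
tool_rot: [[0.001, 0.402, 0.916], [0.0, 0.916, -0.402], [-1.0, 0.001, 0.001]]
ft_force: [1.1, -0.5, -0.6]
width: 1.001
```

Call:
jog_arm:
  commands: "0 -43 13 0 0 0; 0 -43 13 0 0 0; 0 -43 13 0 0 0; 0 -43 13 0 0 0; 0 0 0 8.5 0 0"

```text
time_s: 2.5
tool_pos: [0.4398, -0.1545, 0.2511]
tool_rot: [[0.002, 0.546, 0.838], [-0.003, 0.838, -0.546], [-1.0, -0.002, 0.003]]
ft_force: [-0.5, 1.5, -0.0]
width: 0.999
```

Call:
jog_arm:
  commands: "0 0 0 8.5 0 0; 0 0 0 8.5 0 0; 0 0 0 8.5 0 0; 0 0 0 8.5 0 0; 0 0 0 8.5 0 0"

```text
time_s: 3.0
tool_pos: [0.4415, -0.1469, 0.2506]
tool_rot: [[0.001, 0.966, 0.258], [-0.0, 0.258, -0.966], [-1.0, 0.001, 0.0]]
ft_force: [-0.6, -0.4, -0.0]
width: 0.997
```

Call:
jog_arm:
  commands: "0 0 0 8.5 0 0; 0 0 0 8.5 0 0; 0 0 0 8.5 0 0; 0 0 0 8.5 0 0; 0 0 0 8.5 0 0"

```text
time_s: 3.5
tool_pos: [0.4415, -0.1468, 0.2506]
tool_rot: [[0.001, 0.887, -0.462], [0.0, -0.462, -0.887], [-1.0, 0.001, -0.0]]
ft_force: [0.3, 0.0, -0.3]
width: 1.0
```

Call:
jog_arm:
  commands: "0 0 0 8.5 0 0; 0 0 0 8.5 0 0; 0 0 0 8.5 0 0; 0 0 0 0 0 0; 0 0 0 0 0 0"

```text
time_s: 4.0
tool_pos: [0.4414, -0.1467, 0.2504]
tool_rot: [[0.0, 0.609, -0.793], [-0.0, -0.793, -0.609], [-1.0, 0.0, -0.0]]
ft_force: [0.4, -0.2, -0.5]
width: 1.003
```

Run:
```python
from h import *
im=arm.grab_frame("wrist"); print(arm.camera_model("wrist"))
for q,z in (("thermometer",.005),("large_pot_belly",.06),("small_pot",0),("cork_mat",0)):
    for r in arm.place_of("wrist",q)[:3]: print(q,np.round(r["pixel"],1),round(r["score"],2),at_z("wrist",r["pixel"],z).round(4))
for r in arm.recognise("wrist","thermometer")[:3]: print(np.round(r["bbox"]),r["score"])
save(cv2.resize(im,(800,600)),"w0.png"); np.save("w0.npy",im)
```

```text
{'vfov': 65.70646984690485, 'cx': 252.46395049259834, 'cy': 187.29027832020228, 'hand_eye': array([[-7.59454790e-04, -2.63419756e-01,  9.64681012e-01,
        -1.22732229e-01],
       [ 9.99999668e-01, -4.84440010e-04,  6.54976579e-04,
        -1.06328210e-04],
       [ 2.94796309e-04,  9.64681190e-01,  2.63420037e-01,
        -6.56745387e-02],
       [ 0.00000000e+00,  0.00000000e+00,  0.00000000e+00,
         1.00000000e+00]])}
thermometer [267.2 203.6] 0.8 [ 0.4079 -0.1966  0.005 ]
thermometer [359.4 296.9] 0.75 [ 0.3737 -0.4122  0.005 ]
thermometer [443.2 196.6] 0.75 [ 0.5772 -0.4058  0.005 ]
cork_mat [269.3 205.4] 0.89 [ 0.4063 -0.2017  0.    ]
[29. 29. 73. 76.] 0.89
[320. 283.  29.  28.] 0.81
[426. 155.  44.  88.] 0.72
```

View pics/w0.png

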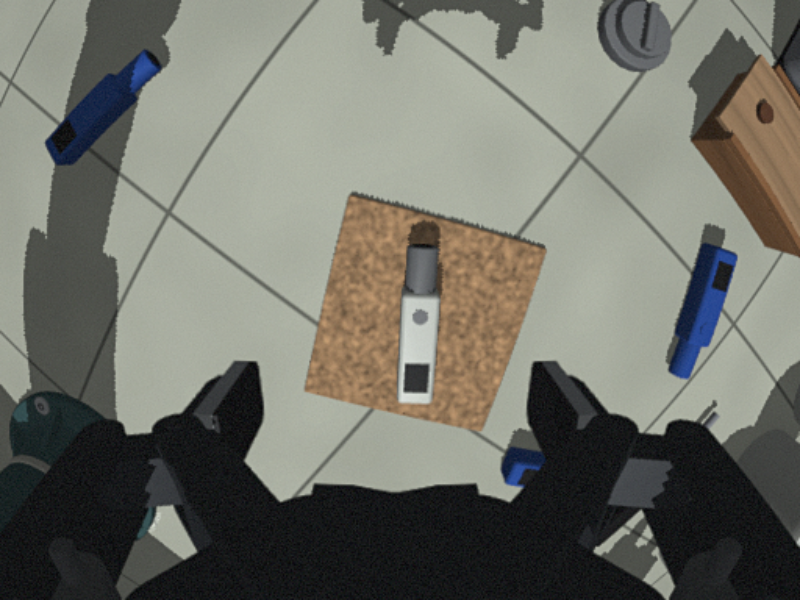

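The enlarged wrist view confirms it. The white thermometer with its dark screen at (416,378) and grey nozzle ending at (423,245) lies screen up on the mat (corners at 351,195; 545,246; 483,430; 305,390 in the 800x600 view). The others in view are blue.

```bash
cat >> h.py <<'E'
def delta(p,yaw=None):
    st=arm.read_state(); R=np.array(st["tool_rot"]); d=R.T@(np.array(p)-st["tool_pos"])*1000
    y=np.degrees(np.arctan2(-R[1,2],-R[0,2])); print("now",np.round(st["tool_pos"],4),"yaw",round(y,2),"x.z",np.round(R[:,0],3)); print("tool mm",d.round(1), "wx", None if yaw is None else round(y-yaw,2))
E
python3 - <<'E'
from h import *
s=.64
P=lambda x,y,z: at_z("wrist",(x*s,y*s),z)
r=P(415,403,.035); f=P(421,291,.035)
print(r,f,np.linalg.norm(f-r)); u=(f-r)/np.linalg.norm(f-r); yaw=np.degrees(np.arctan2(u[1],u[0]))
org=(r+65e-3*u+f-30e-3*u)/2; g=org-.01*u
print("yaw",yaw,"origin",org,"grasp",g)
c=[P(*k,.005) for k in((351,195),(545,246),(483,430),(305,390))]
print("mat",np.mean(c,0),[np.linalg.norm(c[i]-c[i-1]).round(3) for i in range(4)])
pot=np.array([.662,-.001]); d=pot-g[:2]; print("pot bearing",np.degrees(np.arctan2(d[1],d[0])),np.linalg.norm(d))
delta([g[0],g[1],.10],yaw)
E
```

```text
[ 0.35543116 -0.23365139  0.035     ] [ 0.43329917 -0.17821514  0.035     ] 0.09558558540860657
yaw 35.448045434575825 origin [ 0.40862139 -0.19578389  0.035     ] grasp [ 0.40047498 -0.20158353  0.035     ]
mat [ 0.40718869 -0.20231203  0.005     ] [np.float64(0.177), np.float64(0.164), np.float64(0.178), np.float64(0.169)]
pot bearing 37.48735606182684 0.3295892771627769
now [ 0.4412 -0.1469  0.2504] yaw 37.33 x.z [ 0.  0. -1.]
tool mm [150.4  18.8  65.6] wx 1.88
```

Call:
jog_arm:
  commands: "37 4.7 16.4 1.9 0 0; 38 4.7 16.4 0 0 0; 38 4.7 16.4 0 0 0; 37.4 4.7 16.4 0 0 0; 0 0 0 0 0 0"

```text
time_s: 4.8
tool_pos: [0.395, -0.2018, 0.097]
tool_rot: [[-0.007, 0.574, -0.819], [0.003, -0.819, -0.574], [-1.0, -0.007, 0.004]]
ft_force: [-0.0, 0.0, 0.4]
width: 0.999
```

Run:
```python
from h import *
im=arm.grab_frame("wrist"); delta([.4005,-.2016,.027],35.45)
save(cv2.resize(im,(800,600)),"w1.png")
for n in ("s0","t0"):
    a=cv2.imread(f"pics/{n}.png"); h=cv2.cvtColor(a,cv2.COLOR_BGR2HSV)
    m=cv2.inRange(h,(3,120,50),(14,255,255)) if 1 else 0
    k,l,st,ce=cv2.connectedComponentsWithStats(m)
    for i in range(1,k):
        if st[i,4]>300: print(n,st[i],ce[i].round(1))
```

```text
now [ 0.3971 -0.2012  0.0987] yaw 35.16 x.z [-0.004  0.002 -1.   ]
tool mm [71.7  2.6 -2.7] wx -0.29
s0 [261  26  45  24 779] [280.6  35.9]
s0 [ 148  205   59   68 3150] [177.8 237.2]
s0 [ 247  340   50   44 1868] [271.7 363.7]
t0 [340  82  49  34 438] [369.4 105.4]
t0 [ 229   98   41   45 1465] [249.1 119.8]
t0 [127 118  30  31 711] [141.7 133.2]
```

View pics/w1.png

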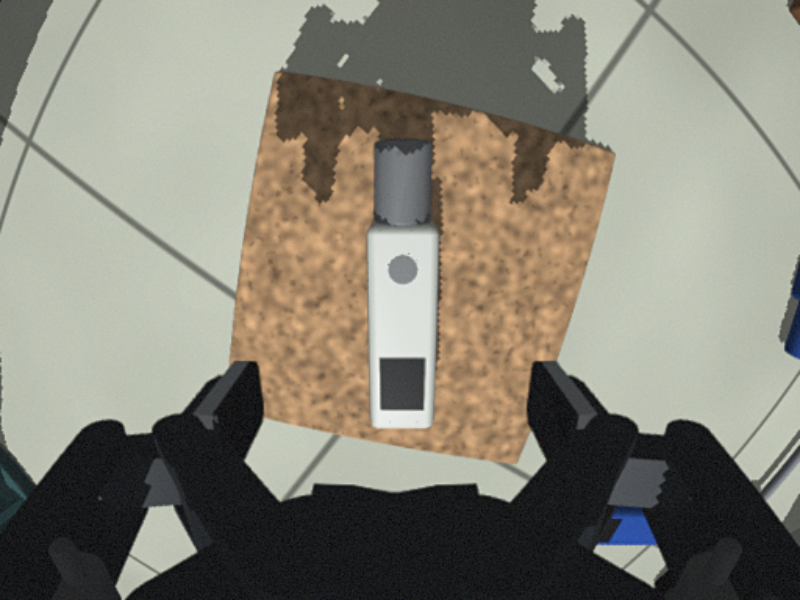

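Call:
jog_arm:
  commands: "30 2.6 -2.7 0 0 0; 20 0 0 0 0 0; 13 0 0 0 0 0; 7 0 0 0 0 0; 0 0 0 0 0 0"

```text
time_s: 5.35
tool_pos: [0.4042, -0.2006, 0.0305]
tool_rot: [[0.002, 0.581, -0.814], [-0.0, -0.814, -0.581], [-1.0, 0.001, -0.001]]
ft_force: [-0.2, -0.5, -0.3]
width: 1.001
```

Run:
```python
from h import *
from scipy.optimize import least_squares
delta([.4005,-.2016,.028],35.45)
def proj(cam,P):
    m=arm.camera_model(cam); f=192/np.tan(np.radians(m["vfov"]/2)); M=np.linalg.inv(m["cam_to_world"])
    p=P@M[:3,:3].T+M[:3,3]; return np.c_[m["cx"]+f*p[:,0]/p[:,2], m["cy"]+f*p[:,1]/p[:,2]]
t=np.linspace(0,2*np.pi,400)
def res(q,R,z,obs,full=0):
    C=np.c_[q[0]+R*np.cos(t),q[1]+R*np.sin(t),0*t+z]; o=[]
    for c,(l,r) in obs.items():
        p=proj(c,C)[:,0]; o+=[p.min()-l,p.max()-r]
    return np.array(o)
s=least_squares(res,[.66,0],args=(.065,.06,{"top":(228.5,269.5),"scene":(147.5,206.5)})); print("large",s.x,s.fun)
s=least_squares(res,[.63,.33],args=(.0455,.042,{"top":(126.5,156.5),"scene":(246.5,296.5)})); print("small",s.x,s.fun)
```

```text
now [ 0.4042 -0.2006  0.0305] yaw 35.49 x.z [ 0.002 -0.    -1.   ]
tool mm [ 2.5 -1.3  3.6] wx 0.04
large [ 0.66518236 -0.00365716] [-0.39288869  0.30305551  0.52479305 -0.56836558]
small [0.63634731 0.3369963 ] [ 0.6822885  -0.59482712 -0.39520811  0.42263829]
```

Call:
jog_arm:
  commands: "2.5 -1.3 3.6 0 0 0; 0 0 0 0 0 0"

```text
time_s: 5.55
tool_pos: [0.399, -0.2021, 0.0281]
tool_rot: [[0.001, 0.579, -0.815], [-0.001, -0.815, -0.579], [-1.0, 0.001, -0.0]]
ft_force: [-0.4, -0.2, 1.0]
width: 1.001
```

Call:
jog_arm:
  commands: "0 0 0 0 0 0; 0 0 0 0 0 0; 0 0 0 0 0 0; 0 0 0 0 0 0; 0 0 0 0 0 0"
  fingers: 0
  squeeze: 40

```text
time_s: 6.05
tool_pos: [0.3992, -0.2021, 0.0276]
tool_rot: [[0.0, 0.579, -0.815], [-0.0, -0.815, -0.579], [-1.0, 0.0, -0.0]]
ft_force: [-0.4, -0.0, 3.3]
width: 0.343
```

Call:
jog_arm:
  commands: "0 0 0 0 0 0; 0 0 0 0 0 0; 0 0 0 0 0 0"

```text
time_s: 6.35
tool_pos: [0.3992, -0.2021, 0.0277]
tool_rot: [[0.0, 0.579, -0.815], [-0.0, -0.815, -0.579], [-1.0, 0.0, -0.0]]
ft_force: [-0.5, -0.0, 5.8]
width: 0.34
```

Call:
jog_arm:
  commands: "-5 0 0 0 0 0; -10 0 0 0 0 0; -15 0 0 0 0 0; -10 0 0 0 0 0; 0 0 0 -1.3 0 0"

```text
time_s: 6.85
tool_pos: [0.3995, -0.2021, 0.0683]
tool_rot: [[0.001, 0.599, -0.801], [-0.001, -0.801, -0.599], [-1.0, 0.002, -0.0]]
ft_force: [0.3, -0.4, -1.2]
width: 0.342
```

Call:
jog_arm:
  commands: "0 0 0 0 0 0; 0 0 0 0 0 0"

```text
time_s: 7.05
tool_pos: [0.3989, -0.2018, 0.067]
tool_rot: [[-0.001, 0.598, -0.802], [0.0, -0.802, -0.598], [-1.0, -0.001, 0.0]]
ft_force: [0.2, 0.2, -1.7]
width: 0.345
```

Run:
```python
from h import *
im=arm.grab_frame("wrist"); delta([.4956,-.1298,.0677],36.7)
save(cv2.resize(im,(800,600)),"w2.png")
```

```text
now [ 0.3988 -0.2018  0.067 ] yaw 36.69 x.z [-0.001  0.001 -1.   ]
tool mm [  -0.8    0.  -120.6] wx -0.01
```

View pics/w2.png

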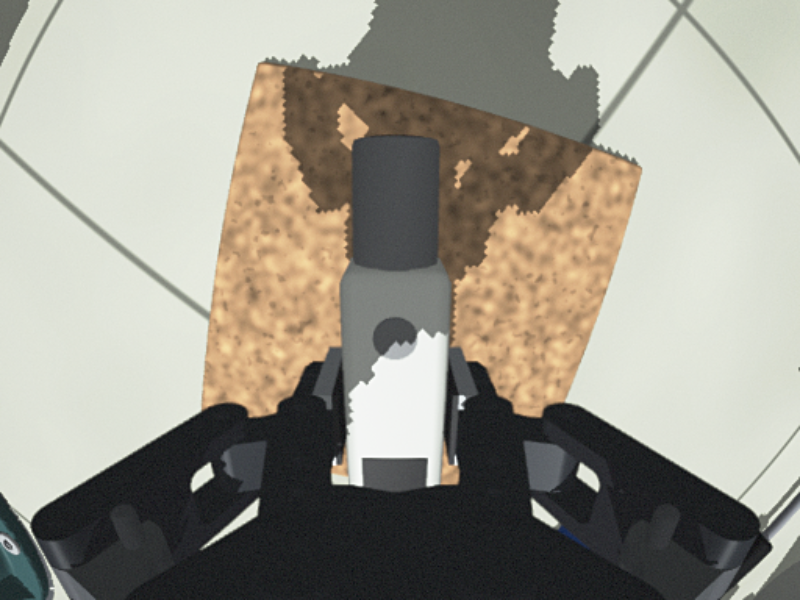

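The thermometer is gripped squarely across the body, and its nozzle end is at (396,138), centred between the jaws.

Call:
jog_arm:
  commands: "0 0 -25 0 0 0; 0 0 -30 0 0 0; 0 0 -30 0 0 0; 0 0 -20 0 0 0; 0 0 -10 0 0 0"

```text
time_s: 7.6
tool_pos: [0.493, -0.1316, 0.0667]
tool_rot: [[0.0, 0.6, -0.8], [0.001, -0.8, -0.6], [-1.0, -0.0, -0.001]]
ft_force: [-0.1, 0.1, -1.2]
width: 0.344
```

Call:
jog_arm:
  commands: "-0.7 0 -5.6 0 0 0; 0 0 0 0 0 0; 0 0 0 0 0 0; 0 0 0 0 0 0"

```text
time_s: 8.0
tool_pos: [0.4946, -0.131, 0.0681]
tool_rot: [[-0.001, 0.596, -0.803], [-0.0, -0.803, -0.596], [-1.0, -0.0, 0.001]]
ft_force: [-0.9, -0.5, -1.6]
width: 0.343
```

Run:
```python
from h import *
im=arm.grab_frame("wrist"); delta([.4956,-.1298,.0677],36.7)
m=arm.camera_model("wrist"); f=192/np.tan(np.radians(m["vfov"]/2)); I=np.linalg.inv(m["hand_eye"])
def pj(p):
    c=I[:3,:3]@np.array(p)+I[:3,3]; r=np.hypot(c[0],c[1]); th=np.arctan2(r,c[2]); return np.array([m["cx"]+f*th*c[0]/r,m["cy"]+f*th*c[1]/r])/.64
print("nose top pred",pj([-.0048,0,-.0763]),"body front top",pj([-.0123,0,-.0413]))
st=arm.read_state(); R=np.array(st["tool_rot"])
pot=R.T@(np.array([.665,-.0035,.06])-st["tool_pos"]); print("pot in tool",pot)
a=arm.grab_frame("scene"); b=arm.grab_frame("top")
for c in("scene","top"):
    for r in arm.place_of(c,"large_pot_belly")[:2]: print(c,np.round(r["pixel"],1),round(r["score"],2),at_z(c,r["pixel"],.06).round(3))
out=np.zeros((600,800,3),np.uint8); out[:300,:400]=cv2.resize(im,(400,300)); out[300:,:400]=cv2.resize(a[120:300,100:340],(400,300)); out[:300,400:]=cv2.resize(b[80:245,190:410],(400,300)); save(out,"m3.png")
```

```text
now [ 0.4948 -0.1308  0.0682] yaw 36.58 x.z [-0.001 -0.    -1.   ]
tool mm [ 0.5 -0.3 -1.3] wx -0.12
nose top pred [394.47244544 127.06530929] body front top [394.53844059 269.72916515]
pot in tool [ 0.00803988 -0.00081295 -0.21259918]
top [248.  122.9] 0.63 [ 0.659 -0.001  0.06 ]
top [284.6 173.4] 0.6 [ 0.497 -0.11   0.06 ]
```

View pics/m3.png

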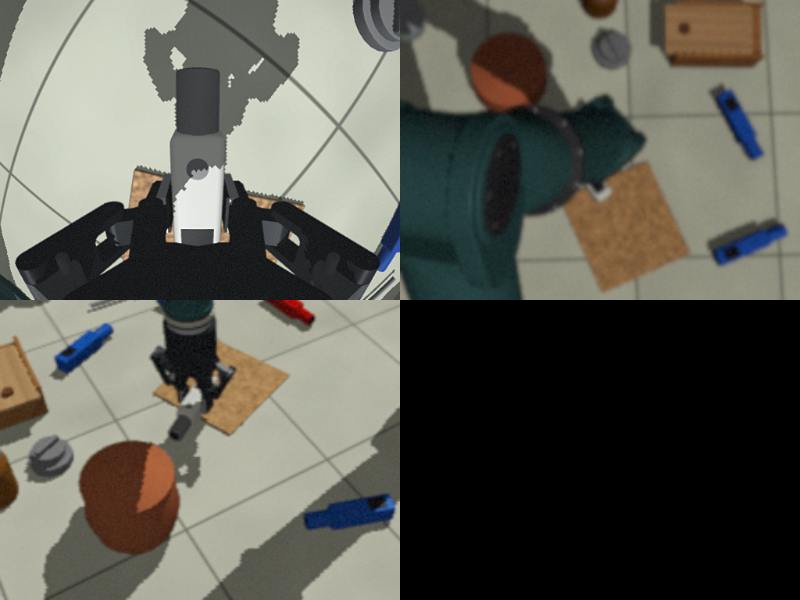

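Run:
```python
from h import *
m=arm.camera_model("wrist"); f=192/np.tan(np.radians(m["vfov"]/2)); I=np.linalg.inv(m["hand_eye"])
def pj(p):
    c=I[:3,:3]@np.array(p)+I[:3,3]; r=np.hypot(c[0],c[1]); th=np.arctan2(r,c[2]); return np.array([m["cx"]+f*th*c[0]/r,m["cy"]+f*th*c[1]/r])/.64
# thermometer in world at w1
yo=np.radians(35.45)
def Rt(yaw,tilt=(0,0)):
    u=np.array([np.cos(yaw),np.sin(yaw),0]); x=np.array([tilt[0],tilt[1],-1.]); x/=np.linalg.norm(x); z=-u+x*(u@x); z/=np.linalg.norm(z); return np.c_[x,np.cross(z,x),z]
ob=np.array([.4086,-.1958,.005])
B=np.c_[[np.cos(yo),np.sin(yo),0],[-np.sin(yo),np.cos(yo),0],[0,0,1]]
F={"nosetopend":(65,0,27.5),"noseL":(65,12.5,15),"noseR":(65,-12.5,15),"nozbase top":(30,0,27.5),"bodyfront top":(30,0,30),"bodyL20":(20,15,20),"bodyR20":(20,-15,20)}
for name,tp,yaw,tl in (("w1",[.3971,-.2012,.0987],35.16,(-.004,.002)),("grasp->w2",[.3992,-.2021,.0277],35.45,(0,0))):
    R=Rt(np.radians(yaw),tl)
    for k,p in F.items(): print(name,k,pj(R.T@(ob+B@(np.array(p)/1000)-tp)).round(0))
w1=cv2.imread("pics/w1.png");w2=cv2.imread("pics/w2.png")
o=np.vstack([cv2.resize(w1[120:300,300:500],(667,600))]); 
o=np.hstack([cv2.resize(w1[120:300,330:480],(400,480)),cv2.resize(w2[120:300,320:470],(400,480))]); cv2.imwrite("pics/c4.png",o)
```

```text
w1 nosetopend [400. 139.]
w1 noseL [370. 141.]
w1 noseR [429. 141.]
w1 nozbase top [400. 225.]
w1 bodyfront top [400. 226.]
w1 bodyL20 [365. 246.]
w1 bodyR20 [435. 246.]
grasp->w2 nosetopend [396. 127.]
grasp->w2 noseL [350. 131.]
grasp->w2 noseR [441. 132.]
grasp->w2 nozbase top [396. 263.]
grasp->w2 bodyfront top [396. 265.]
grasp->w2 bodyL20 [342. 293.]
grasp->w2 bodyR20 [449. 293.]
```

View pics/c4.png

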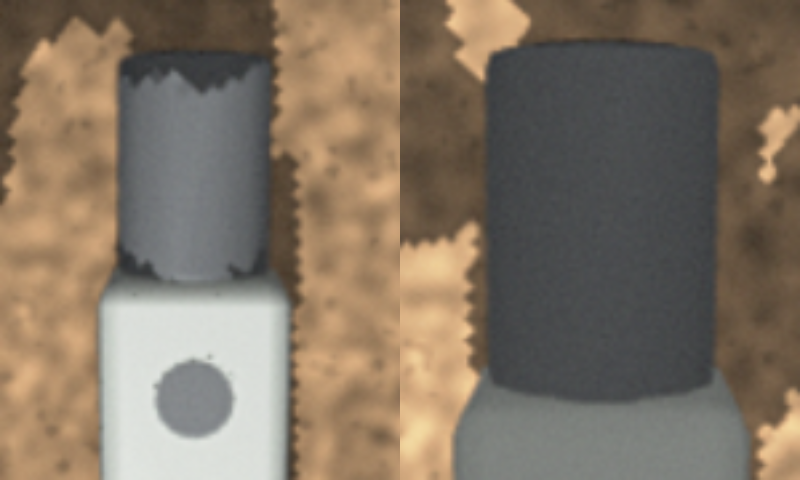

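The nose sits about 2 mm farther back than computed, and pitch looks level. I'll nudge forward and hold.

Call:
jog_arm:
  commands: "0.5 -0.6 -2.7 -0.1 0 0; 0 0 0 0 0 0; 0 0 0 0 0 0; 0 0 0 0 0 0; 0 0 0 0 0 0"

```text
time_s: 8.75
tool_pos: [0.4976, -0.1279, 0.0676]
tool_rot: [[-0.0, 0.599, -0.801], [-0.0, -0.801, -0.599], [-1.0, 0.0, 0.0]]
ft_force: [0.9, 0.2, -0.5]
width: 0.346
```

Call:
jog_arm:
  commands: "0 0 0 0 0 0; 0 0 0 0 0 0; 0 0 0 0 0 0; 0 0 0 0 0 0; 0 0 0 0 0 0"

```text
time_s: 9.25
tool_pos: [0.4976, -0.1279, 0.0676]
tool_rot: [[0.0, 0.599, -0.801], [0.0, -0.801, -0.599], [-1.0, 0.0, -0.0]]
ft_force: [0.7, 0.8, -0.5]
width: 0.347
```

Call:
jog_arm:
  commands: "0 0 0 0 0 0; 0 0 0 0 0 0; 0 0 0 0 0 0; 0 0 0 0 0 0; 0 0 0 0 0 0"

```text
time_s: 9.75
tool_pos: [0.4977, -0.1279, 0.0676]
tool_rot: [[0.0, 0.599, -0.801], [-0.0, -0.801, -0.599], [-1.0, 0.0, -0.0]]
ft_force: [0.9, 0.5, -1.5]
width: 0.345
```

Call:
jog_arm:
  commands: "0 0 0 0 0 0; 0 0 0 0 0 0; 0 0 0 0 0 0; 0 0 0 0 0 0; 0 0 0 0 0 0"

```text
time_s: 10.25
tool_pos: [0.4976, -0.1279, 0.0676]
tool_rot: [[0.0, 0.599, -0.801], [-0.0, -0.801, -0.599], [-1.0, 0.0, -0.0]]
ft_force: [-0.1, 0.3, -0.7]
width: 0.343
```

Call:
jog_arm:
  commands: "0 0 0 0 0 0; 0 0 0 0 0 0; 0 0 0 0 0 0; 0 0 0 0 0 0; 0 0 0 0 0 0"

```text
time_s: 10.75
tool_pos: [0.4977, -0.1279, 0.0676]
tool_rot: [[0.0, 0.599, -0.801], [-0.0, -0.801, -0.599], [-1.0, 0.0, -0.0]]
ft_force: [0.1, -0.3, -0.7]
width: 0.347
```

Call:
jog_arm:
  commands: "0 0 0 0 0 0; 0 0 0 0 0 0; 0 0 0 0 0 0; 0 0 0 0 0 0; 0 0 0 0 0 0"

```text
time_s: 11.25
tool_pos: [0.4976, -0.1279, 0.0676]
tool_rot: [[-0.0, 0.599, -0.801], [-0.0, -0.801, -0.599], [-1.0, -0.0, 0.0]]
ft_force: [-0.4, -0.4, -1.0]
width: 0.341
```

Call:
jog_arm:
  commands: "0 0 0 0 0 0; 0 0 0 0 0 0; 0 0 0 0 0 0; 0 0 0 0 0 0; 0 0 0 0 0 0"

```text
time_s: 11.75
tool_pos: [0.4976, -0.1279, 0.0676]
tool_rot: [[0.0, 0.599, -0.801], [0.0, -0.801, -0.599], [-1.0, -0.0, -0.0]]
ft_force: [-0.4, 0.2, -1.8]
width: 0.34
```

Call:
jog_arm:
  commands: "0 1 20 0 0 0; 0 1 30 0 0 0; 0 1 30 0 0 0; 0 1 30 0 0 0; 0 1 16 0 0 0"

```text
time_s: 12.25
tool_pos: [0.3972, -0.2089, 0.0678]
tool_rot: [[-0.001, 0.596, -0.803], [-0.0, -0.803, -0.596], [-1.0, -0.0, 0.001]]
ft_force: [0.4, 0.5, -1.7]
width: 0.343
```

Call:
jog_arm:
  commands: "0 0 0 0 0 0; 0 0 0 0 0 0; 15 0 0 0 0 0; 10 0 0 0 0 0; 0 0 0 0 0 0"

```text
time_s: 12.75
tool_pos: [0.4009, -0.2061, 0.0417]
tool_rot: [[-0.0, 0.601, -0.799], [0.001, -0.799, -0.601], [-1.0, -0.001, -0.001]]
ft_force: [0.1, 0.8, -1.2]
width: 0.343
```

Run:
```python
from h import *
delta([.3996,-.2076,.0282])
```

```text
now [ 0.4009 -0.2061  0.0417] yaw 36.93 x.z [-0.     0.001 -1.   ]
tool mm [13.5  0.4  1.9] wx None
```

Call:
jog_arm:
  commands: "5 0 1.5 0 0 0; 4 0 0 0 0 0; 3 0 0 0 0 0; 1 0 0 0 0 0; 0 0 0 0 0 0"

```text
time_s: 13.25
tool_pos: [0.3985, -0.2082, 0.0295]
tool_rot: [[-0.0, 0.599, -0.801], [0.0, -0.801, -0.599], [-1.0, -0.0, -0.0]]
ft_force: [0.4, -0.6, -0.2]
width: 0.344
```

Call:
jog_arm:
  commands: "0 0 0 0 0 0; 0 0 0 0 0 0"

```text
time_s: 13.45
tool_pos: [0.3986, -0.2083, 0.0297]
tool_rot: [[0.0, 0.599, -0.801], [-0.0, -0.801, -0.599], [-1.0, 0.0, -0.0]]
ft_force: [0.1, -0.2, -0.7]
width: 0.346
```

Call:
jog_arm:
  commands: "1 0 0 0 0 0; 0.7 0 0 0 0 0; 0 0 0 0 0 0; 0 0 0 0 0 0"

```text
time_s: 13.85
tool_pos: [0.3985, -0.2082, 0.0279]
tool_rot: [[-0.0, 0.599, -0.801], [0.0, -0.801, -0.599], [-1.0, -0.0, -0.0]]
ft_force: [-0.7, -0.1, -0.9]
width: 0.343
```

Call:
jog_arm:
  commands: "0.6 0 0 0 0 0; 0 0 0 0 0 0; 0 0 0 0 0 0"

```text
time_s: 14.15
tool_pos: [0.3985, -0.2083, 0.0277]
tool_rot: [[0.0, 0.599, -0.801], [0.0, -0.801, -0.599], [-1.0, 0.0, -0.0]]
ft_force: [-1.3, 0.2, 5.9]
width: 0.342
```

Contact with the mat. Opening partway first, then fully, and rising straight up.

Call:
jog_arm:
  commands: "0 0 0 0 0 0; 0 0 0 0 0 0; 0 0 0 0 0 0; 0 0 0 0 0 0; 0 0 0 0 0 0"
  fingers: 0.7

```text
time_s: 14.65
tool_pos: [0.3985, -0.2083, 0.0272]
tool_rot: [[-0.0, 0.599, -0.801], [-0.0, -0.801, -0.599], [-1.0, 0.0, 0.0]]
ft_force: [-0.2, -0.2, 0.2]
width: 0.703
```

Call:
jog_arm:
  commands: "-5 0 0 0 0 0; -15 0 0 0 0 0; -25 0 0 0 0 0; -30 0 0 0 0 0; -30 0 0 0 0 0"

```text
time_s: 15.15
tool_pos: [0.398, -0.208, 0.1335]
tool_rot: [[-0.001, 0.599, -0.801], [0.001, -0.801, -0.599], [-1.0, -0.001, 0.0]]
ft_force: [0.9, 0.4, 0.5]
width: 0.702
```

Call:
jog_arm:
  commands: "-30 0 0 0 0 0; 0 0 0 0 0 0; 0 0 0 0 0 0; 0 0 0 0 0 0; 0 0 0 0 0 0"

```text
time_s: 15.65
tool_pos: [0.3978, -0.2079, 0.1614]
tool_rot: [[-0.002, 0.599, -0.801], [0.001, -0.801, -0.599], [-1.0, -0.002, 0.001]]
ft_force: [-0.6, -0.6, -0.6]
width: 0.699
```

Run:
```python
from h import *
im=arm.grab_frame("wrist"); save(cv2.resize(im,(800,600)),"w5.png"); delta([.4,-.2,.1])
for q,z in (("thermometer",.005),("cork_mat",0)):
    for r in arm.place_of("wrist",q)[:1]: print(q,np.round(r["pixel"],1),round(r["score"],2),at_z("wrist",r["pixel"],z).round(4))
a=arm.grab_frame("scene"); h=cv2.cvtColor(a,cv2.COLOR_RGB2HSV); m=cv2.inRange(h,(3,120,50),(14,255,255))
k,l,st,ce=cv2.connectedComponentsWithStats(m)
print([list(s) for s in st[1:] if s[4]>300])
```

```text
now [ 0.3978 -0.208   0.1614] yaw 36.78 x.z [-0.002  0.001 -1.   ]
tool mm [61.4 -5.  -6.6] wx None
thermometer [255.2 167.6] 0.83 [ 0.4065 -0.2048  0.005 ]
[[np.int32(261), np.int32(26), np.int32(45), np.int32(24), np.int32(781)], [np.int32(148), np.int32(205), np.int32(59), np.int32(68), np.int32(3162)], [np.int32(247), np.int32(340), np.int32(50), np.int32(44), np.int32(1871)]]
```

View pics/w5.png

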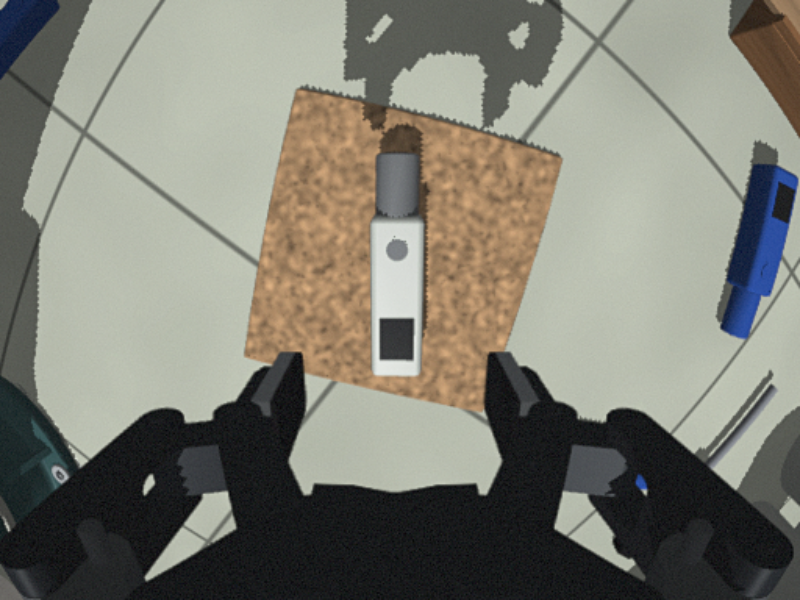

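The thermometer lies flat and screen up at (397,265), near the middle of the mat (corners at 300,88; 561,157; 485,410; 246,355). The gripper is clear of it, and both pots' silhouettes have the same boxes as at the start.

Run:
```python
from h import *
c=np.mean([at_z("wrist",(x*.64,y*.64),.005) for x,y in((300,88),(561,157),(485,410),(246,355))],0); print("mat",c.round(4))
print(arm.hand_in())
```

```text
mat [ 0.408  -0.2036  0.005 ]
the job is handed in; nothing more can be done
None
```

I picked up the white thermometer from the cork mat and aimed it level at the larger pot's belly. I held it still for about 3 s, then laid it back on the mat, screen up, and let go. The job was handed in at about 16 s of the 58 s allowed, and `hand_in()` reports no verdict.

- **Aim:** I calculated about 69 mm from nose to clay, with the nose about 60 mm above the tiles. During the hold the measured tool position varied by no more than about 0.1 mm.
- **Placing:** In the last wrist view the thermometer's origin is at (0.4065, -0.2048) and the mat centre at (0.408, -0.2036), about 2 mm apart. It lies flat, with the gripper about 13 cm above it and touching nothing.
- **Pots:** In the scene camera both pots show the same outline boxes before and after.
- **Disagreements:**
  - The nose sat about 2 mm farther back in the grip than first calculated, so I moved forward to make up for it.
  - The network put the larger pot 3–6 mm nearer the robot than my outline fit. I used the outline fit. If the network is right, the nose was about 64–67 mm from the clay.
  - The network did not report the cork mat in the last wrist view, so the mat centre there comes from corners I read off the picture by eye.

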